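# Hang the lopsided bell toy in the dip of the shelf's wire arm

### The job

Pick up the bell toy by its wooden grip, hook it over the wire arm on the side of the shelf unit and seat it in the arm's dip, feeling along the arm for the dip and pressing only lightly. The bell hangs off to one side of its hook, so while you still hold it let it lean the way it will hang, then release it slowly so that it neither drops nor swings, and leave it hanging there by itself. Leave the other bird toys and the treat box where they are.

Things in the scene. Friction and masses are not known exactly. Their poses are not given: they have to be found in the camera images.
- bell_grip (a point): Centre of the upright cedar grip block on top of the bell toy (26 mm along the toy's x, 24 along y, 40 high), to be taken from above. The toy (about 250 g, give or take a fifth) stands upright on its bell on the table at the start, this point 192 mm up. Axes: z up along the toy, x from the bell's side towards the hook's side.
- bell_hook (a point): Where the wire's axis lies when the hook is fully down on it: 42 mm below bell_grip (-z), same axes. The hook is a bent steel-rod fork 10 mm thick (along y), open downwards: an inverted 90 degree V with lips, 17 mm clear width along x, lips reaching 14.5 mm below this point. The wire runs through along the toy's y.
- bell: The whole toy. Origin: middle of the bell's rim, 48 mm to -x of and 150 mm below bell_hook, same axes. Bell 52 mm wide, 46 high; an 8 mm stem with two 28 mm cedar blocks rises from it and bends over to the hook's top. Centre of mass 36 mm to -x and 74 mm below bell_hook: hung freely it leans 0.45 rad, top towards -x, the bell swinging in under the wire (-0.45 rad about its own y).
- wire_mid (a point): On the straight axis of the level wire arm, 130 mm out from its clamp, 245 mm above the table. Axes: y along the arm to the shelf, -y to its free end, z up, x across it, away from the robot. The arm is black steel wire, 10 mm thick, firmly clamped and stiff: a toy held 1 mm too low bears on it with some 3 to 8 N.
- shelf: Fixed three-tier black shelf unit, 240 x 240 mm, 380 high (goods to 430), origin under its middle, axes as wire_mid. The arm leaves its -y side. The arm has one dip, 9 mm deep, 14 mm long at the bottom, 32 at the mouth (45 degree flanks). Its middle lies up to 40 mm either way along y from wire_mid (varies, not told: find it); the free end is 120 mm from it.
- foot_toy_mid (a point): Middle of a lime acrylic dumbbell-shaped foot toy, 50 mm long, 44 mm high, lying on the table; bystander.
- bead_ring: Violet silicone bead ring, 81 mm across, 17 mm high, lying on the table; origin under its middle; bystander.
- treat_box_mid (a point): Middle of a clear polycarbonate treat box with its lid shut, 94 x 114 mm, 66 mm high; bystander.
Mind the look-alikes: they are no part of the job. There is more than one size of the bell; the job needs the middle-sized.

How it is judged:
On the way, in this order (a step that is already met when the one before it is completed fails the run):
1. the bell toy is picked up: held, its hook above 0.2 m (height (world z) of bell_hook above 0.2 m and contact force between the fingers and bell above 1 N), for 0.2 s.
2. still held, the hook is seated in the dip, at least 5.5 mm below the arm's straight part, and bears on it (z of bell_hook in the frame of wire_mid below -0.0055 m and x of bell_hook in the frame of wire_mid between -0.008 and 0.008 m and y of bell_hook in the frame of wire_mid between -0.06 and 0.06 m and contact force between bell and shelf above 0.3 N and contact force between the fingers and bell above 1 N), for 0.2 s.
At the end, for the whole second after the job is handed in: The bell toy hangs by its hook in the dip of the wire arm (hook point 5.5 to 13 mm below the arm's straight axis, within 8 mm across and 60 mm along of wire_mid), its weight on the arm, not touched by the robot, and still (below 0.08 m/s and 0.5 rad/s) (z of bell_hook in the frame of wire_mid between -0.013 and -0.0055 m and x of bell_hook in the frame of wire_mid between -0.008 and 0.008 m and y of bell_hook in the frame of wire_mid between -0.06 and 0.06 m and contact force between bell and shelf above 0.8 N and contact force between the fingers and bell below 0.05 N and linear speed of bell below 0.08 m/s and angular speed of bell below 0.5 rad/s).
It fails at once if the toy presses on the arm or shelf with more than 22 N (contact force between bell and shelf above 22 N).
It fails at once if let go, the toy swings faster than 1.5 rad/s (contact force between the fingers and bell below 0.02 N and angular speed of bell above 1.5 rad/s and height (world z) of bell_hook above 0.165 m).
It fails at once if let go, the toy drops (faster than 0.25 m/s) (contact force between the fingers and bell below 0.02 N and linear speed of bell above 0.25 m/s and height (world z) of bell_hook above 0.165 m).
It fails at once if a bystander is moved by more than 30 mm (distance of any of foot_toy_mid, bead_ring, treat_box_mid from where it was at the start of the episode above 0.03 m).
It also fails if it takes over 72 s, if anything falls off the work surface, if the arm or the gripper's body presses on something with over 40 N, if the wrist force passes 120 N, or if a joint passes its speed limit or range.

### The arm

A 6-joint arm with a two-finger parallel gripper is mounted at the origin on the work surface. World frame = base frame: x ahead of the robot, y to its left, z up, the work surface at z = 0. Lengths are in m, angles in rad, forces in N, time in s.
With the tool pointing down it reaches from about 0.35 to 0.925 m from the base axis. Payload 6.4 kg.
Tool frame: the origin (TCP) lies at the very end of the fingers, on their centre line; the grasp point (between the pads) lies 19 mm behind it (robot.pinch_z is the z of the grasp point in the tool frame, in m); z points along the fingers, y is the direction in which the jaws open and shut (so a half turn about z gives the same grasp; the last joint's range is limited). The gripper opens to 85 mm and grips with 20 to 120 N. Pads are 22 mm wide; open, the fingers measure 114 mm over their backs; the gripper's body (76 mm by 85 mm) begins 54 mm behind the grasp point. The pads swing forward as they close: fully open they stand 13 mm farther back than shut.
Start: joints at [-1.392, 0.245, 1.558, -0, 1.339, -0.174], TCP at [0.225, -0.61, 0.231] pointing down, gripper open.
Joint ranges: [-3.13, 3.13], [-1.02, 2.26], [0.13, 2.54], [-0.95, 4.09], [0.21, 2.88], [-2.74, 2.74]. Speed limits (rad/s): [2.57, 2.57, 3.14, 3.14, 3.14, 3.14].

### API

Orientations are given as [roll, pitch, yaw] about the fixed x, y, z axes, in that order (R = Rz(yaw) Ry(pitch) Rx(roll)).
In Python, from cell import robot gives the robot as it stands.
- The arm moves only by the shell command python3 -m handwheel 'ROWS' [FORCE]. ROWS is a JSON object of lists of equal length, an entry for each row: "delta_rot": the turn, a rotation vector about the tool's x, y, z in rad, a list of three; "travel": the shift along the tool's x, y, z in m, a list of three; "claw": the gripper's target within -1 to 1 (fully open at 1, half-way at 0, shut at -1). A call has 1 to 8 rows; each row is the pose to reach, as a shift and turn from the pose commanded when the call began, along the tool's axes at that moment; what a row does not reach only later rows make up. A row lasts 1/12 s, in which the tool goes at most 41.7 mm and 7.16 degrees, less where a joint would pass 70% of its speed; a pose out of reach is approached as far as the arm can. A call with a gripper value outside its range is refused whole. The fingers move at their own pace and stop on an object; FORCE is the grip in N (left out, the last holds). Time passes only in rows, so rows that repeat a pose let the fingers close. It gives the time, the measured TCP pose, the force and the opening at its end, in the units of the state.
- robot.sense(): the state, without advancing time (a new reading comes with each control period).
- robot.grab_frame(name): name is "side" or "top"; returns the picture (400x640x3 uint8, red, green, blue); there is no depth.
- robot.camera_params(name): a dict with "K" (3x3 intrinsics, pixels), "k1" (the pictures are not rectified: a ray, as slopes to the right and down, at radius r is drawn at 1 + k1 r^2 times it, then the intrinsics apply), "rvec" (rotation vector, rad) and "tvec" (3), from world to camera coordinates, as OpenCV has them. Camera axes: x right, y down, z forward; pixel columns grow to the right and rows downward; lengths in m; the calibration is good to about 2 mm. A picture is of the moment at which its call begins. camera_params takes no time and is no camera call.
- robot.sign_off(): hands the job in, once; it reports no verdict.
The state is a dict: "clock": time; "joint_pos": joint angles; "qvel": joint speeds; "joint_efforts": joint torques, N m; "eef_pos": TCP position; "tool_rot": TCP orientation; "ft_force": force on the tool from outside, world axes, zero at the start; "torque": the same for the moment, N m; "width": finger opening in m.
Only numpy, scipy, OpenCV 4.12 (cv2) and the standard library are available. Lean on these libraries where they do the work, as an engineer would, in place of code of your own. Each camera call takes 0.05 s, during which the arm holds its last target.

## Working session

There is one attempt and no reset: what is moved stays moved. The work goes in short steps, Python scripts to look and compute and a shell command to move; the robot and the scene stay as the last step left them, time stands still between calls to the robot, and variables do not carry over. Pictures are saved under pics/ and viewed, and the job is handed in when it is done.

```bash
ls; mkdir -p pics; python3 - <<'E'
from cell import robot
import cv2, numpy as np
print(robot.sense()); print(robot.pinch_z)
for n in("side","top"):
    print(n,robot.camera_params(n))
    cv2.imwrite(f"pics/{n}0.png",robot.grab_frame(n)[:,:,::-1])
E
```

```text
pics
{'clock': 0.0, 'joint_pos': array([-1.39208518e+00,  2.45803099e-01,  1.55902522e+00, -2.11171047e-05,
        1.33870779e+00, -1.74121387e-01]), 'qvel': array([-1.16651645e-04,  2.15867330e-03,  2.40398455e-04, -5.29613753e-04,
        1.00185185e-05, -6.72583939e-04]), 'joint_efforts': array([ 1.88091632e-03, -4.29513109e+01, -3.26121140e+01,  2.89505192e-05,
        5.48030177e-03,  1.17297847e-05]), 'eef_pos': array([ 0.2244978 , -0.60939886,  0.23018132]), 'tool_rot': array([-3.13967503e+00, -3.16458779e-04,  3.52837103e-01]), 'ft_force': array([-0.53043829, -0.30746243,  0.08377086]), 'torque': array([-0.02176993,  0.0342592 ,  0.01135334]), 'width': 0.08519295193791751}
-0.0187
side {'K': array([[440.23430463,   0.        , 319.08486096],
       [  0.        , 440.23430463, 201.14233396],
       [  0.        ,   0.        ,   1.        ]]), 'k1': -0.0808496535715284, 'rvec': array([ 0.9647254 , -2.35925358,  1.17272485]), 'tvec': array([0.38105375, 0.35286701, 1.07991256])}
top {'K': array([[507.98285187,   0.        , 312.50251455],
       [  0.        , 507.98285187, 195.20477401],
       [  0.        ,   0.        ,   1.        ]]), 'k1': -0.06765307023552729, 'rvec': array([ 2.11610823, -2.16847141,  0.15008222]), 'tvec': array([0.02255216, 0.5694337 , 1.53840467])}
```

View pics/side0.png

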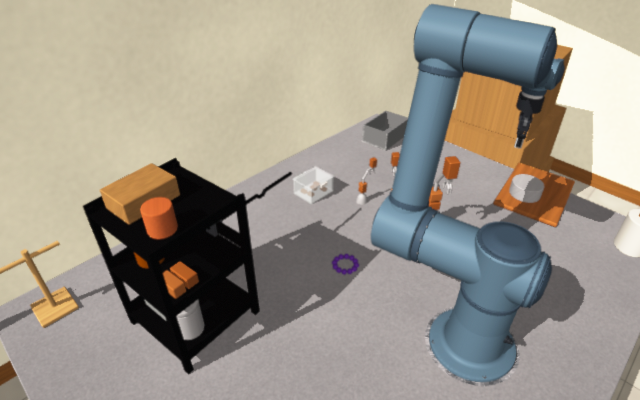

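View pics/top0.png

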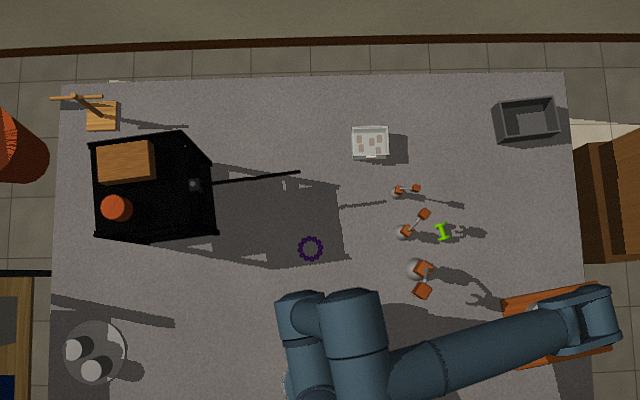

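The side view shows three bells behind the robot's upper arm (pixels around x 360-455, y 155-205), the wire arm from (245,202) to (291,174), and the shelf. The top view shows three bells, at (407,190), (414,222) and (421,280), and the wire from (213,183) to (299,172). I'll zoom in on the bells next.

```bash
cat > h.py <<'E'
import cv2, numpy as np
from cell import robot
from scipy.optimize import least_squares
P={n:robot.camera_params(n) for n in("side","top")}
def dist(n): return np.array([P[n]["k1"],0,0,0,0.])
def proj(n,X):
    return cv2.projectPoints(np.atleast_2d(np.float64(X)),P[n]["rvec"],P[n]["tvec"],P[n]["K"],dist(n))[0][:,0]
def ray(n,uv):
    p=cv2.undistortPoints(np.float64([[uv]]),P[n]["K"],dist(n))[0,0]
    R=cv2.Rodrigues(P[n]["rvec"])[0]
    d=R.T@np.array([p[0],p[1],1]); return -R.T@P[n]["tvec"],d/np.linalg.norm(d)
def atz(n,uv,z):
    c,d=ray(n,uv); return c+d*(z-c[2])/d[2]
def tri(uvs,uvt):
    c1,d1=ray("side",uvs);c2,d2=ray("top",uvt)
    s=np.linalg.lstsq(np.c_[d1,-d2],c2-c1,rcond=None)[0]
    a=c1+s[0]*d1;b=c2+s[1]*d2
    return (a+b)/2,np.linalg.norm(a-b)
def shot(n,name,box=None,k=1,marks=()):
    im=robot.grab_frame(n)[:,:,::-1].copy()
    cv2.imwrite(f"pics/{name}_raw.png",im)
    crop(f"pics/{name}_raw.png",name,box,k,marks)
def crop(f,name,box=None,k=1,marks=()):
    im=cv2.imread(f)
    x0,y0,x1,y1=box or (0,0,640,400)
    c=cv2.resize(im[y0:y1,x0:x1],None,fx=k,fy=k,interpolation=cv2.INTER_CUBIC)
    for (u,v) in marks: cv2.circle(c,(int((u-x0+.5)*k),int((v-y0+.5)*k)),3,(0,255,0),1)
    cv2.imwrite(f"pics/{name}.png",c)
E
python3 - <<'E'
from h import *
crop("pics/top0.png","top0c",(380,170,500,310),4)
crop("pics/side0.png","side0c",(340,130,480,220),5)
crop("pics/side0.png","side0w",(220,150,310,220),8)
crop("pics/top0.png","top0w",(200,150,310,210),7)
E
```

```text
(no output)
```

View pics/top0c.png

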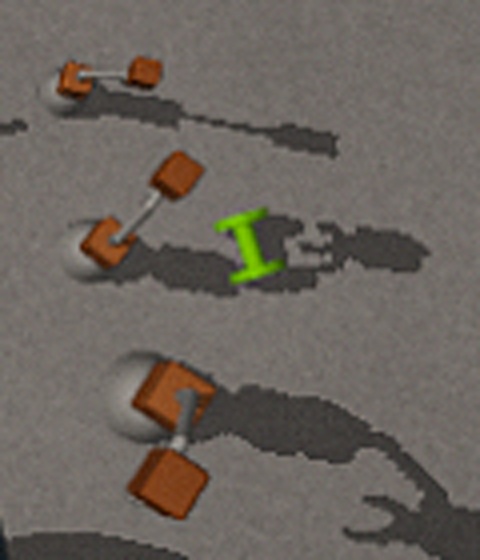

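View pics/side0c.png

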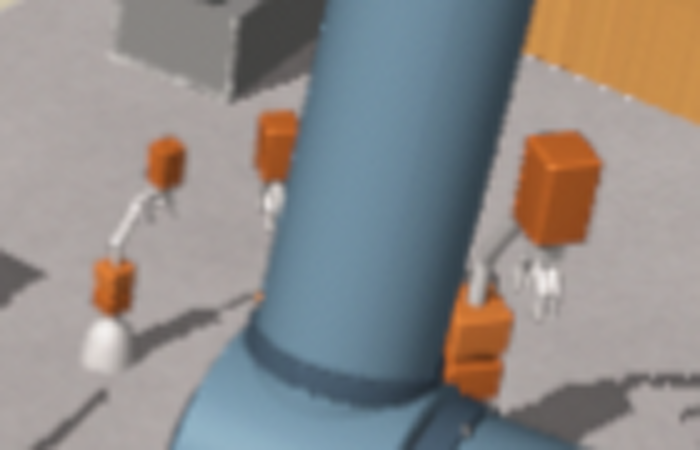

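View pics/side0w.png

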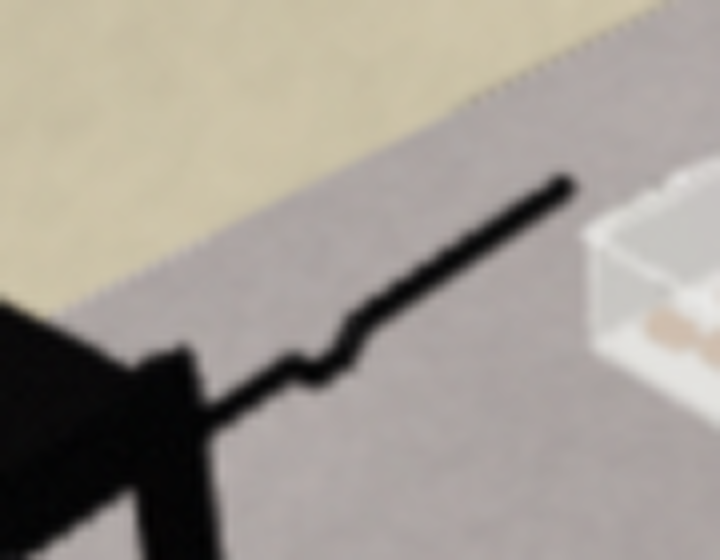

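View pics/top0w.png

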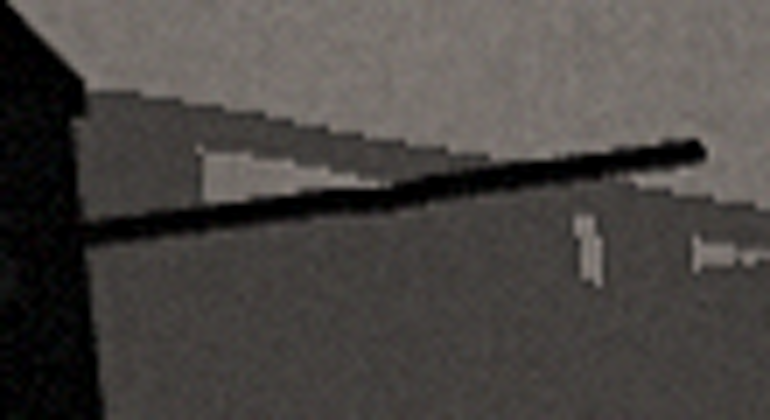

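Candidates, by top-view pixels: small bell with grip (416,188), middle-sized with grip (424,214), large with grip (422,290). The job needs the middle-sized one, whose grip should stand 192 mm up. I'll check its height by triangulation and measure the wire at the same time.

```bash
python3 - <<'E'
from h import *
np.set_printoptions(precision=4,suppress=True)
print("origin",proj("top",[0,0,0]),proj("side",[0,0,0]))
s=lambda x,y:(340+x/5,130+y/5)
t=lambda x,y:(380+x/4-.4,170+y/4-.4)
# grip block centres (top face centres)
print("small",tri(s(168,147),t(145,70)))
print("mid",tri(s(281,120),t(180,172)), "z=.212:",atz("top",t(180,172),.212))
print("large",tri(s(565,150),t(170,482)))
w=lambda x,y:(220+x/8-.4,150+y/8-.4)
v=lambda x,y:(200+x/7-.4,150+y/7-.4)
print("wire end",tri(w(568,184),v(703,151)))
a=atz("top",v(703,151),.245);b=atz("top",v(90,235),.245);print(a,b,np.linalg.norm(a-b))
# dip: side ray intersect with vertical plane through wire line
d=(b-a)/np.linalg.norm(b-a);n=np.cross(d,[0,0,1])
for uv in [w(568,184),w(355,325),w(338,365),w(318,377),w(302,368),w(292,358),w(215,418)]:
    c,r=ray("side",uv);X=c+r*(n@(a-c))/(n@r);print(X,"along from end",(X-a)@d)
E
```

```text
origin [[319.8801 381.4868]] [[471.5196 342.3014]]
small (array([ 0.5676, -0.292 ,  0.158 ]), np.float64(0.0032337733054619163))
mid (array([ 0.4878, -0.302 ,  0.2085]), np.float64(0.002338164124593106)) z=.212: [ 0.4884 -0.3006  0.212 ]
large (array([ 0.2794, -0.2672,  0.293 ]), np.float64(0.004172637848511141))
wire end (array([0.6076, 0.0403, 0.2427]), np.float64(0.0004983191164623423))
[0.6069 0.0401 0.245 ] [0.5799 0.2797 0.245 ] 0.24112816902303635
[0.6068 0.0413 0.2436] along from end 0.0012430738134512646
[0.5946 0.1495 0.2438] along from end 0.11008482141418315
[0.5935 0.1588 0.2326] along from end 0.11949510452505346
[0.5924 0.1683 0.2331] along from end 0.1290268936776646
[0.5917 0.175  0.2408] along from end 0.1357389554897839
[0.5912 0.1789 0.2472] along from end 0.13968463713191867
[0.5872 0.2145 0.2438] along from end 0.17553176387001979
```

The middle grip's top face triangulates to z≈0.209, which fits the stated 0.212. The small one comes out at about 0.158 and the large at about 0.293. Enlarged crop to confirm, with the toy model overlaid to get its yaw.

```bash
cat >> h.py <<'E'
def Rz(a): return cv2.Rodrigues(np.array([0,0,a]))[0]
def toy_pts(g,th):
    # g bell_grip world position; upright toy; returns block corners + stem + bell rim
    B=np.array([[sx*.013,sy*.012,sz*.020] for sz in(1,-1) for sx,sy in((1,1),(1,-1),(-1,-1),(-1,1))])
    a=np.linspace(0,2*np.pi,24,endpoint=False)
    rim=np.c_[-.048+.026*np.cos(a),.026*np.sin(a),0*a-.192]
    return (Rz(th)@np.r_[B,rim].T).T+g
E
python3 - <<'E'
from h import *
np.set_printoptions(precision=4,suppress=True)
t=lambda x,y:(380+x/4-.4,170+y/4-.4)
# lower bell: circle of the bell about crop (90,250) at mid height ~.02
for c,z in(((92,252),.02),((88,252),.0)): print("bell",atz("top",t(*c),z))
g=atz("top",t(180,172),.212)-[0,0,.02]
for th in(-.85,-.6,-.72):
    crop("pics/top0.png",f"fit{th}",(385,200,445,255),10,proj("top",toy_pts(g,th)))
crop("pics/side0.png","fits",(370,140,440,220),7,proj("side",toy_pts(g,-.72)))
E
```

```text
bell [ 0.448  -0.2698  0.02  ]
bell [ 0.4494 -0.27    0.    ]
```

View pics/fit-0.72.png

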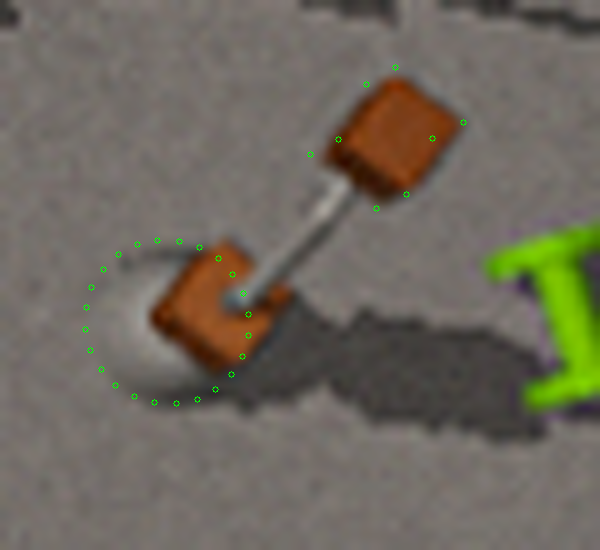

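View pics/fits.png

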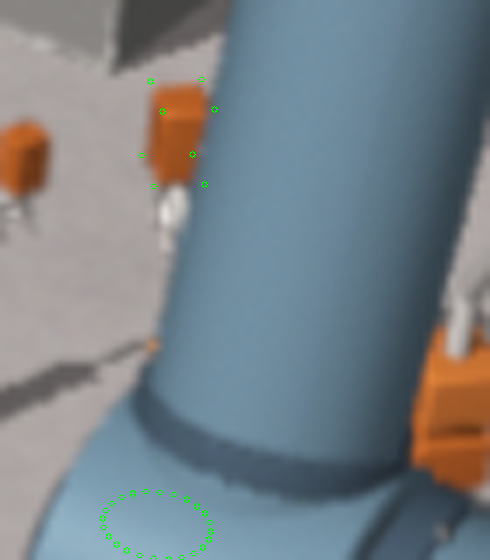

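```bash
python3 - <<'E'
from h import *
np.set_printoptions(precision=4,suppress=True)
for n in P: print(n,ray(n,(320,200))[0])
print(proj("side",[[.4488,-.268,0],[.488,-.302,.21],[.3,-.0,.35],[.47,-.2,.35],[.47,-.2,.6],[0,0,.6]]))
E
```

```text
side [-0.1791  0.7303  0.933 ]
top [0.3393 0.0013 1.6051]
[[392.5747 215.0816]
 [395.8302 153.5499]
 [390.1693 178.5516]
 [384.6772 126.6046]
 [393.2501  37.993 ]
 [547.8353 126.3065]]
```

```bash
cat >> h.py <<'E'
from scipy.spatial.transform import Rotation as Ro
def rel(pos,rpy=None,R=None,s=None):
    s=s or robot.sense()
    R0=Ro.from_euler("xyz",s["tool_rot"]); 
    R1=R if R is not None else Ro.from_euler("xyz",rpy)
    t=R0.inv().apply(np.array(pos)-s["eef_pos"]); dr=(R0.inv()*R1).as_rotvec()
    print("travel",t.round(4),"rot",dr.round(4)); return t,dr
def st():
    s=robot.sense(); print("t %.2f"%s["clock"],"pos",s["eef_pos"].round(4),"rpy",s["tool_rot"].round(4),"F",s["ft_force"].round(2),"w",round(s["width"],4),"q",s["joint_pos"].round(2)); return s
E
python3 - <<'E'
from h import *
rel([.488,-.302,.300],[np.pi,0,-.71])
E
```

```text
travel [ 0.3535 -0.1976 -0.0693] rot [-1.8000e-03  7.0000e-04  1.0628e+00]
```

```bash
python3 -m handwheel '{"travel":[[0.04,-0.02,-0.04],[0.08,-0.044,-0.07],[0.12,-0.065,-0.07],[0.16,-0.088,-0.07],[0.195,-0.109,-0.07],[0.23,-0.129,-0.07],[0.265,-0.148,-0.07],[0.3,-0.168,-0.07]],"delta_rot":[[0,0,0.12],[0,0,0.24],[0,0,0.36],[0,0,0.48],[0,0,0.6],[0,0,0.72],[0,0,0.84],[0,0,0.96]],"claw":[1,1,1,1,1,1,1,1]}' 60; python3 - <<'E'
from h import *
st();rel([.488,-.302,.300],[np.pi,0,-.71])
shot("side","side1",(340,100,480,240),5); shot("top","top1")
E
```

```text
clock: 0.77
eef_pos: [0.4251, -0.375, 0.3009]
tool_rot: [-3.141, 0.0, -0.602]
ft_force: [0.9, -0.2, -0.6]
width: 0.0854
t 0.77 pos [ 0.4251 -0.375   0.3009] rpy [-3.1414e+00  3.0000e-04 -6.0220e-01] F [ 0.92 -0.17 -0.61] w 0.0854 q [-0.92 -0.    1.7   0.    1.44  1.25]
travel [ 0.0104 -0.0958  0.0009] rot [-1.000e-04  3.000e-04  1.078e-01]
```

View pics/side1.png

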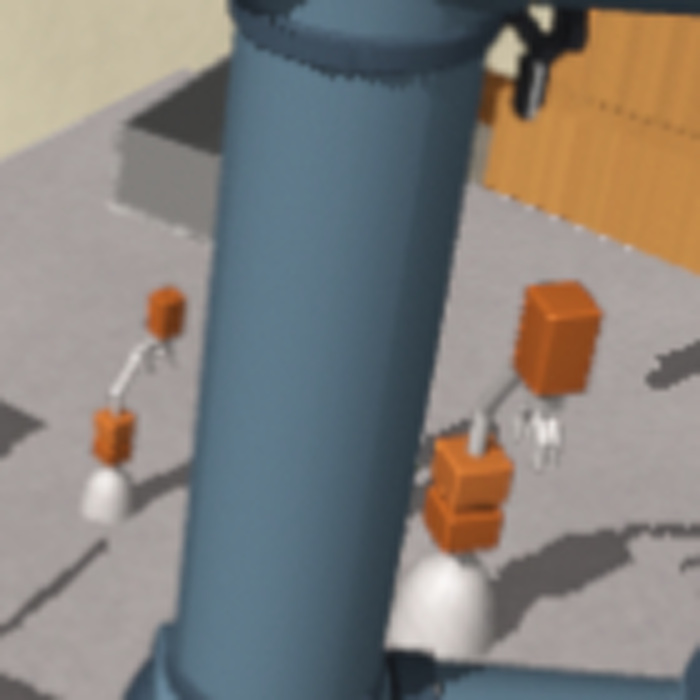

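View pics/side1_raw.png

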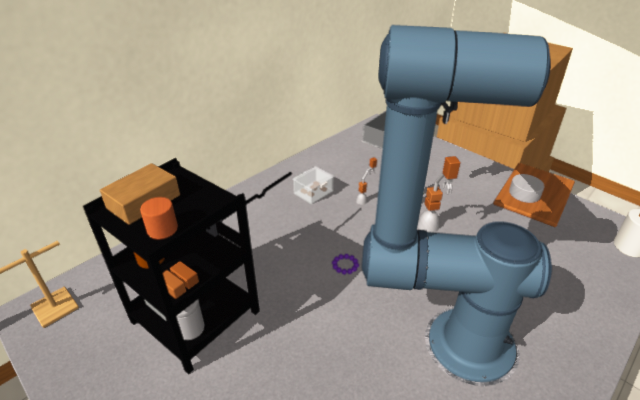

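View pics/top1.png

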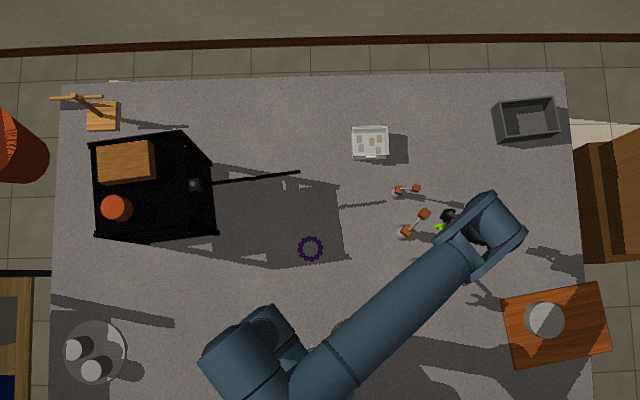

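```bash
python3 - <<'E'
from h import *
np.set_printoptions(precision=4,suppress=True)
t=lambda x,y:(380+x/4-.4,170+y/4-.4)
g=atz("top",t(180,172),.212)-[0,0,.02]
print(g)
# marks drawn at (u-x0+.5)*k ; resize maps pixel centre u to (u-x0+.5)*k : consistent
B=lambda g,th:toy_pts(g,th)[:8]
print(proj("top",B(g,-.72))*10-[3850-5,2000-5])
crop("pics/top1_raw.png","f1",(410,200,440,225),24,proj("top",toy_pts(g+[-.002,-.0005,0],-.74)))
crop("pics/side0.png","f2",(380,145,410,185),15,proj("side",toy_pts(g+[-.002,-.0005,0],-.74)))
E
```

```text
[ 0.4884 -0.3006  0.192 ]
[[395.8746  67.5253]
 [463.898  122.6742]
 [406.1192 194.6944]
 [338.014  139.3304]
 [366.5564  84.9942]
 [432.6911 138.6575]
 [376.4103 208.7359]
 [310.1998 154.8694]]
```

View pics/f1.png

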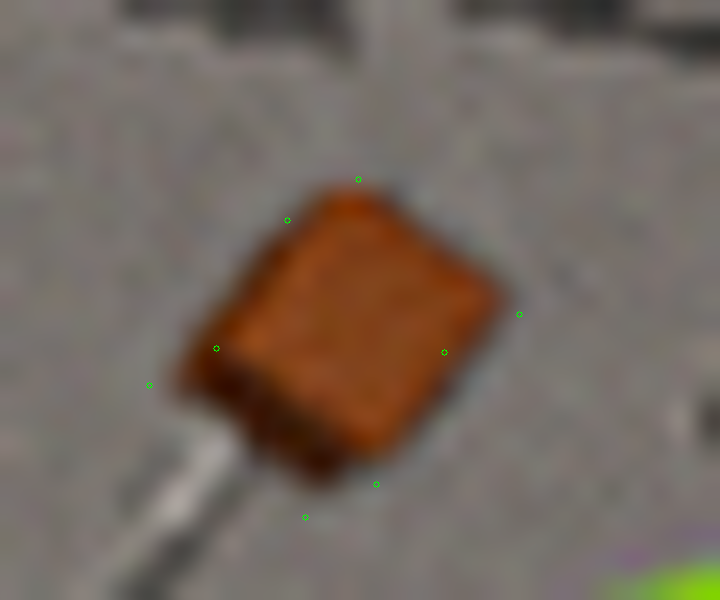

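View pics/f2.png

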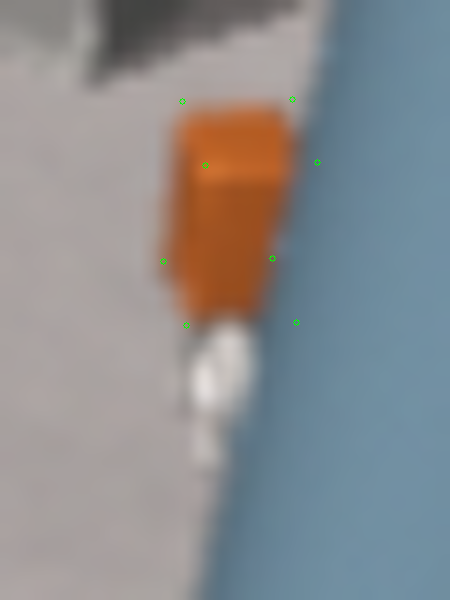

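Grip centre is about (0.4876, -0.301, 0.192) with the toy's x axis at yaw ≈ -0.68. In the crop the chosen toy's grip is the middle-sized orange block at top pixel (425,213), with its bell at (405,232). Next I go above it.

```bash
python3 -m handwheel '{"travel":[[0.005,-0.035,0],[0.0101,-0.07,0],[0.0101,-0.0955,0],[0.0101,-0.0955,0],[0.0101,-0.0955,0]],"delta_rot":[[0,0,0.04],[0,0,0.08],[0,0,0.08],[0,0,0.08],[0,0,0.08]],"claw":[1,1,1,1,1]}'; python3 - <<'E'
from h import *
st();rel([.4876,-.301,.173],[np.pi,0,-.68]); shot("top","top2",(380,150,520,270),5)
E
```

```text
clock: 1.28
eef_pos: [0.4864, -0.3031, 0.3007]
tool_rot: [3.141, 0.001, -0.674]
ft_force: [-0.2, 0.2, 0.4]
width: 0.0855
t 1.28 pos [ 0.4864 -0.3031  0.3007] rpy [ 3.1412e+00  7.0000e-04 -6.7410e-01] F [-0.22  0.2   0.43] w 0.0855 q [-0.75  0.02  1.68 -0.    1.44  1.49]
travel [-0.0003 -0.0024  0.1277] rot [0.0004 0.0007 0.0059]
```

View pics/top2.png

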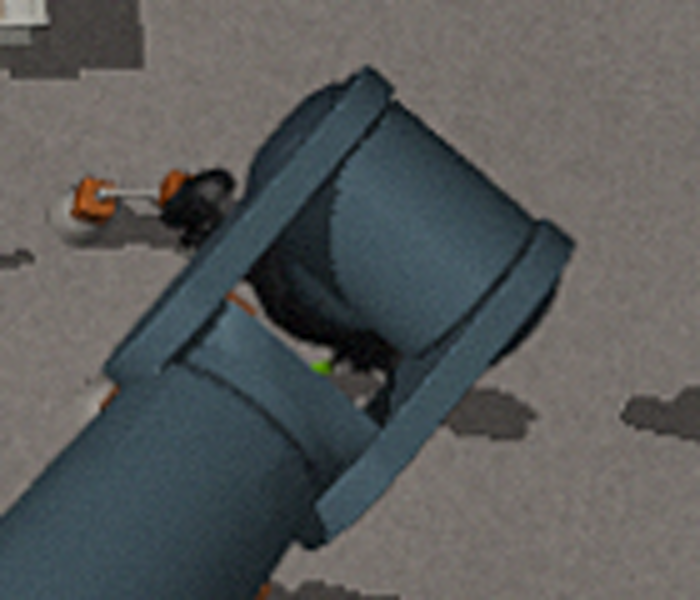

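```bash
python3 -m handwheel '{"travel":[[0,-0.0024,0.02],[0,-0.0024,0.05],[0,-0.0024,0.08],[0,-0.0024,0.11],[0,-0.0024,0.12],[0,-0.0024,0.1277],[0,-0.0024,0.1277],[0,-0.0024,0.1277]],"delta_rot":[[0,0,0],[0,0,0],[0,0,0],[0,0,0],[0,0,0],[0,0,0],[0,0,0],[0,0,0]],"claw":[0.2,0.2,0.2,0.2,0.2,0.2,0.2,0.2]}' 50; python3 - <<'E'
from h import *
st();rel([.4876,-.301,.173],[np.pi,0,-.68])
E
```

```text
clock: 2.0
eef_pos: [0.4882, -0.3028, 0.1748]
tool_rot: [3.141, -0.002, -0.677]
ft_force: [0.7, -1.0, -0.3]
width: 0.0516
t 2.00 pos [ 0.4882 -0.3028  0.1748] rpy [ 3.1414e+00 -2.1000e-03 -6.7720e-01] F [ 0.7  -1.04 -0.34] w 0.0516 q [-0.75  0.13  1.8  -0.    1.21  1.5 ]
travel [-0.0016 -0.0011  0.0018] rot [ 0.0002 -0.0021  0.0028]
```

```bash
python3 -m handwheel '{"travel":[[0,0,0.001],[0,0,0.001],[0,0,0.001],[0,0,0.001],[0,0,0.001],[0,0,0.001],[0,0,0.001],[0,0,0.001]],"delta_rot":[[0,0,0],[0,0,0],[0,0,0],[0,0,0],[0,0,0],[0,0,0],[0,0,0],[0,0,0]],"claw":[-0.2,-0.4,-0.6,-1,-1,-1,-1,-1]}' 50; python3 - <<'E'
from h import *
st()
E
```

```text
clock: 2.67
eef_pos: [0.4888, -0.3027, 0.1743]
tool_rot: [3.141, -0.004, -0.676]
ft_force: [1.7, -1.4, 5.7]
width: 0.0234
t 2.67 pos [ 0.4888 -0.3027  0.1743] rpy [ 3.1413 -0.004  -0.6763] F [ 1.68 -1.36  5.72] w 0.0234 q [-0.75  0.13  1.8  -0.    1.21  1.5 ]
```

```bash
python3 -m handwheel '{"travel":[[0,0,-0.002],[0,0,-0.006],[0,0,-0.014],[0,0,-0.025],[0,0,-0.045],[0,0,-0.07],[0,0,-0.095],[0,0,-0.12]],"delta_rot":[[0,0,0],[0,0,0],[0,0,0],[0,0,0],[0,0,0],[0,0,0],[0,0,0],[0,0,0]],"claw":[-1,-1,-1,-1,-1,-1,-1,-1]}' 60; python3 - <<'E'
from h import *
st()
shot("side","side3",(300,60,500,220),4);shot("top","top3",(360,130,520,270),5)
E
```

```text
clock: 3.33
eef_pos: [0.4875, -0.3014, 0.2941]
tool_rot: [-3.142, 0.0, -0.676]
ft_force: [0.8, -0.4, -2.3]
width: 0.0235
t 3.33 pos [ 0.4875 -0.3014  0.2941] rpy [-3.1415e+00  2.0000e-04 -6.7640e-01] F [ 0.81 -0.44 -2.27] w 0.0235 q [-0.75  0.02  1.69  0.    1.43  1.5 ]
```

View pics/side3.png

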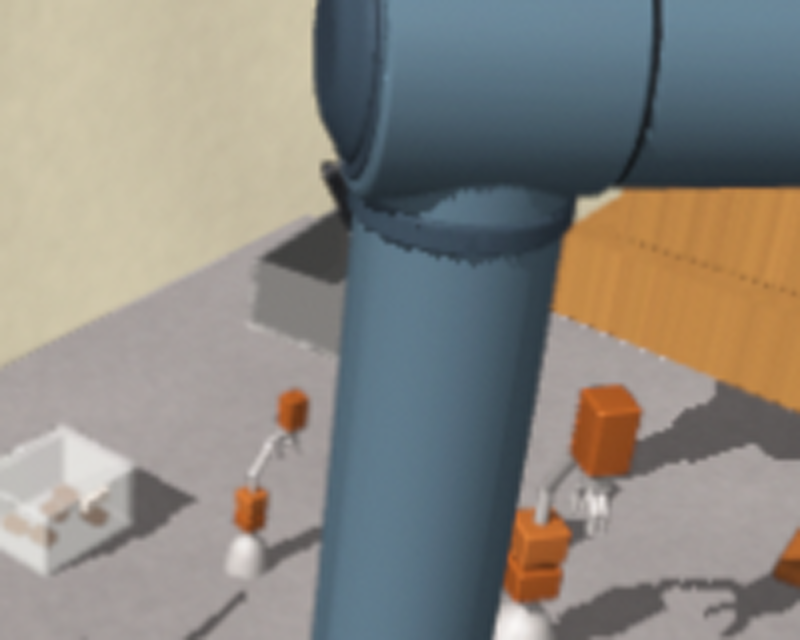

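View pics/top3.png

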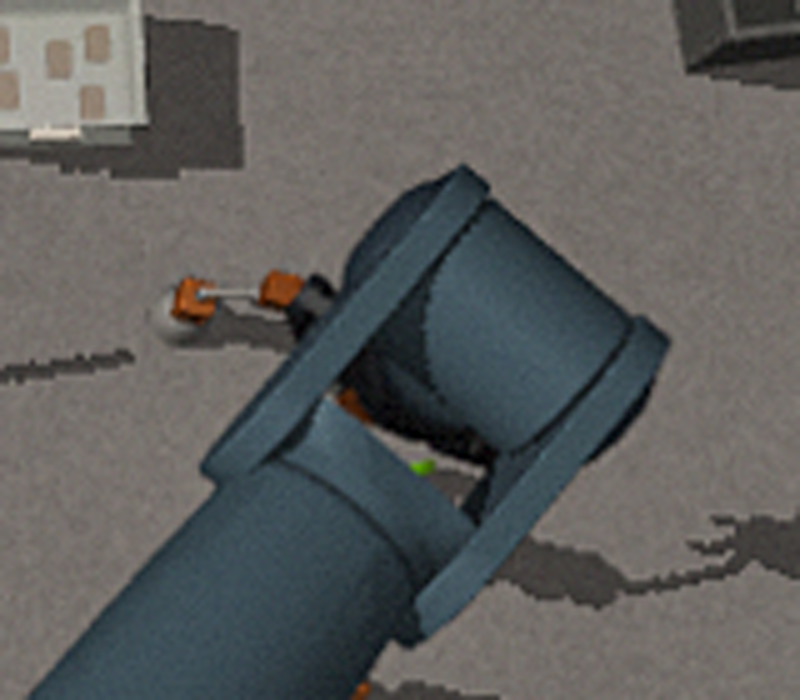

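The toy is held: the wrist reads about -2.3 N of extra load and the opening is 23.5 mm. Now I carry it towards the arm with a clear height margin.

```bash
python3 - <<'E'
from h import *
rel([.50,-.08,.33],[np.pi,0,.112])
E
```

```text
travel [-0.1313 -0.1806 -0.0328] rot [ 0.0048 -0.0096 -0.7884]
```

```bash
python3 -m handwheel '{"travel":[[-0.007,-0.01,-0.02],[-0.02,-0.028,-0.035],[-0.038,-0.052,-0.036],[-0.057,-0.078,-0.036],[-0.076,-0.104,-0.036],[-0.095,-0.13,-0.036],[-0.115,-0.158,-0.036],[-0.131,-0.18,-0.036]],"delta_rot":[[0,0,-0.04],[0,0,-0.12],[0,0,-0.23],[0,0,-0.34],[0,0,-0.45],[0,0,-0.57],[0,0,-0.68],[0,0,-0.788]],"claw":[-1,-1,-1,-1,-1,-1,-1,-1]}' 60; python3 - <<'E'
from h import *
st();rel([.585,.10,.33],[np.pi,0,.112])
E
```

```text
clock: 4.1
eef_pos: [0.4975, -0.0769, 0.3271]
tool_rot: [-3.14, 0.002, 0.118]
ft_force: [0.3, 0.6, -3.5]
width: 0.0236
t 4.10 pos [ 0.4975 -0.0769  0.3271] rpy [-3.1398e+00  1.6000e-03  1.1760e-01] F [ 0.31  0.61 -3.48] w 0.0236 q [-0.38 -0.17  1.81  0.    1.5   1.07]
travel [ 0.1076 -0.1654 -0.0028] rot [-0.0017  0.0016  0.0056]
```

```bash
python3 -m handwheel '{"travel":[[0.006,-0.01,-0.004],[0.02,-0.03,-0.006],[0.037,-0.057,-0.006],[0.055,-0.085,-0.006],[0.073,-0.113,-0.006],[0.09,-0.14,-0.006],[0.103,-0.158,-0.006],[0.1076,-0.165,-0.006]],"delta_rot":[[0,0,0],[0,0,0],[0,0,0],[0,0,0],[0,0,0],[0,0,0.003],[0,0,0.003],[0,0,0.003]],"claw":[-1,-1,-1,-1,-1,-1,-1,-1]}' 60; python3 - <<'E'
from h import *
st()
shot("side","side4");shot("top","top4")
crop("pics/side4_raw.png","side4c",(220,90,360,210),5)
E
```

```text
clock: 4.77
eef_pos: [0.5876, 0.0988, 0.3331]
tool_rot: [-3.141, 0.001, 0.109]
ft_force: [0.4, -0.6, -3.0]
width: 0.0233
t 4.77 pos [0.5876 0.0988 0.3331] rpy [-3.1408e+00  1.5000e-03  1.0940e-01] F [ 0.37 -0.6  -3.02] w 0.0233 q [-0.02  0.05  1.59  0.    1.5   1.44]
```

View pics/side4.png

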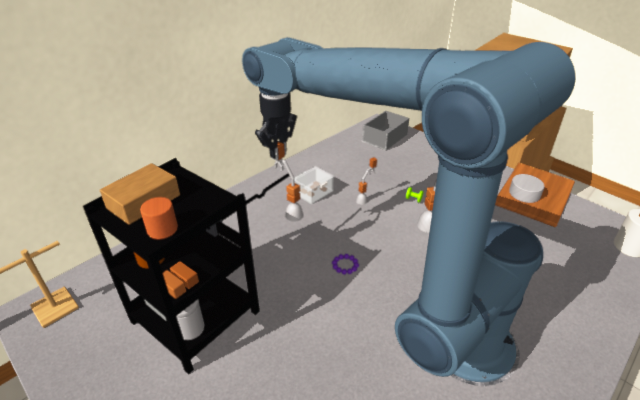

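View pics/side4c.png

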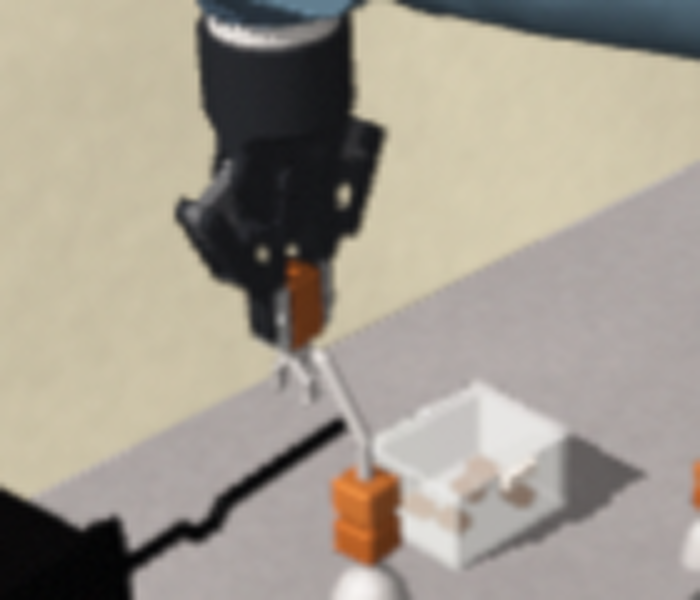

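View pics/top4.png

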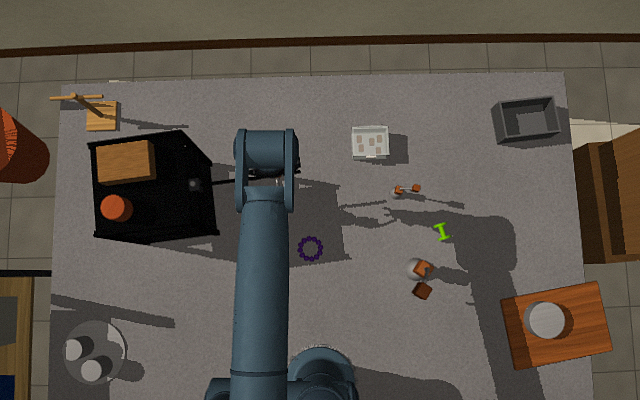

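The side view now shows the hook clear of the wire: V at about (279,165), toy held at (281,151), bell at (293,210), dip at (260,195). I'll overlay the assumed toy pose to check how it sits in the grip.

```bash
cat >> h.py <<'E'
def toyframe(s,phi=0,gx=0,gz=-.0177):
    Rt=Ro.from_euler("xyz",s["tool_rot"]); Rtoy=Rt*Ro.from_euler("x",np.pi)*Ro.from_euler("y",phi)
    g=s["eef_pos"]+Rt.apply([gx,0,gz]); return g,Rtoy
def toymodel(g,R):
    B=np.array([[sx*.013,sy*.012,sz*.020] for sz in(1,-1) for sx,sy in((1,1),(1,-1),(-1,-1),(-1,1))])
    a=np.linspace(0,2*np.pi,24,endpoint=False)
    rim=np.c_[-.048+.026*np.cos(a),.026*np.sin(a),0*a-.192]
    hk=np.array([[0,0,-.042],[.0085,0,-.0565],[-.0085,0,-.0565]])
    return R.apply(np.r_[B,rim,hk])+g
E
python3 - <<'E'
from h import *
s=robot.sense()
for phi in(0,-.1):
    g,R=toyframe(s,phi); print("hook",R.apply([0,0,-.042])+g)
    crop("pics/side4_raw.png",f"ov{phi}",(255,130,315,230),6,proj("side",toymodel(g,R)))
E
```

```text
hook [0.58697631 0.09716703 0.3089459 ]
hook [0.59114476 0.09762388 0.30914735]
```

View pics/ov0.png

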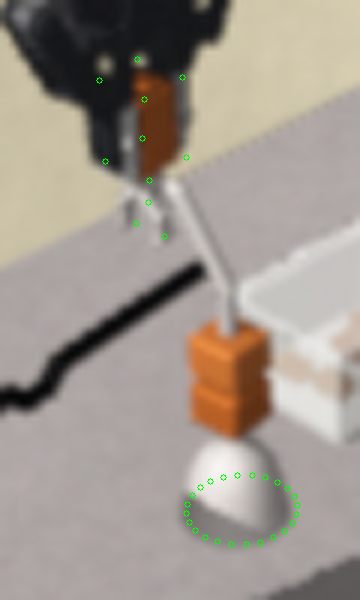

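View pics/ov-0.1.png

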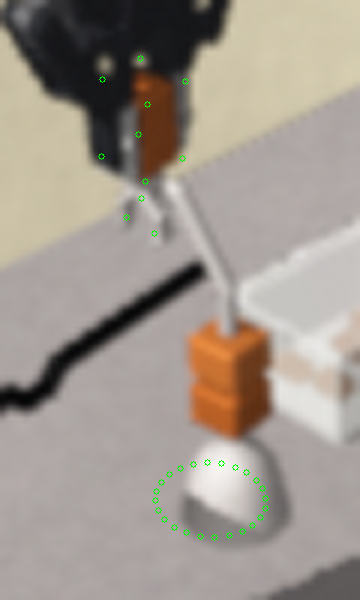

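```bash
python3 - <<'E'
from h import *
rel([.592,.164,.305],[np.pi,0,.112])
E
```

```text
travel [ 0.0123 -0.0659  0.0282] rot [ 0.0002  0.002  -0.0028]
```

```bash
python3 -m handwheel '{"travel":[[0.002,-0.01,0],[0.005,-0.025,0],[0.009,-0.042,0.002],[0.012,-0.056,0.01],[0.0125,-0.064,0.018],[0.0125,-0.066,0.024],[0.0125,-0.066,0.028],[0.0125,-0.066,0.028]],"delta_rot":[[0,0,0],[0,0,0],[0,0,0],[0,0.002,-0.003],[0,0.002,-0.003],[0,0.002,-0.003],[0,0.002,-0.003],[0,0.002,-0.003]],"claw":[-1,-1,-1,-1,-1,-1,-1,-1]}' 60; python3 - <<'E'
from h import *
s=st()
g,R=toyframe(s,-.02);h=R.apply([0,0,-.042])+g;print("hook",h)
shot("side","side5");shot("top","top5",(200,130,320,220),6)
crop("pics/side5_raw.png","side5c",(230,140,310,220),9,proj("side",np.r_[toymodel(g,R),[h-[0,0,.036]]]))
st()
E
```

```text
clock: 5.53
eef_pos: [0.5914, 0.1629, 0.3044]
tool_rot: [3.141, 0.001, 0.111]
ft_force: [0.6, 0.4, -3.0]
width: 0.0234
t 5.53 pos [0.5914 0.1629 0.3044] rpy [3.1411e+00 1.2000e-03 1.1100e-01] F [ 0.56  0.4  -3.02] w 0.0234 q [ 0.08  0.11  1.58 -0.    1.46  1.54]
hook [0.59216884 0.16296048 0.28012348]
t 5.63 pos [0.5921 0.1628 0.3062] rpy [ 3.1413e+00 -1.5000e-03  1.1060e-01] F [-0.36  0.4  -3.04] w 0.0231 q [ 0.08  0.11  1.58 -0.    1.46  1.54]
```

View pics/side5c.png

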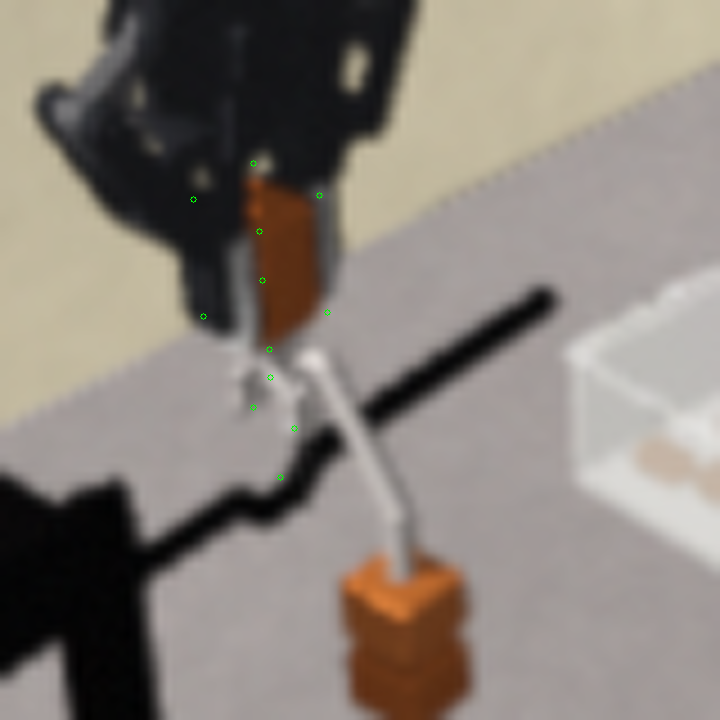

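View pics/top5.png

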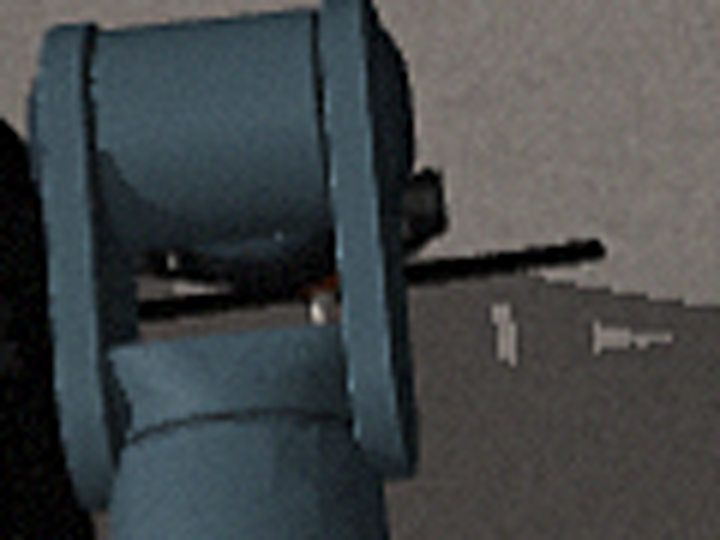

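The hook is above the dip: its predicted landing point falls on the dip floor at about (261,195). Next I lower it so the lips straddle the wire, watching the force.

```bash
python3 -m handwheel '{"travel":[[0,0,0.004],[0,0,0.008],[0,0,0.012],[0,0,0.016],[0,0,0.02],[0,0,0.024],[0,0,0.024],[0,0,0.024]],"delta_rot":[[0,0,0],[0,0,0],[0,0,0],[0,0,0],[0,0,0],[0,0,0],[0,0,0],[0,0,0]],"claw":[-1,-1,-1,-1,-1,-1,-1,-1]}' 60; python3 - <<'E'
from h import *
s=st()
g,R=toyframe(s,-.02);h=R.apply([0,0,-.042])+g;print("hook",h)
shot("side","side6");
crop("pics/side6_raw.png","side6c",(240,150,290,210),11)
st()
E
```

```text
clock: 6.3
eef_pos: [0.592, 0.1635, 0.2819]
tool_rot: [3.142, -0.001, 0.112]
ft_force: [-0.1, 0.2, -3.2]
width: 0.0234
t 6.30 pos [0.592  0.1635 0.2819] rpy [ 3.1416e+00 -1.2000e-03  1.1150e-01] F [-0.07  0.18 -3.25] w 0.0234 q [0.09 0.12 1.6  0.   1.41 1.54]
hook [0.59287848 0.16364514 0.25765655]
t 6.35 pos [0.5922 0.1636 0.2824] rpy [ 3.1416e+00 -2.0000e-03  1.1160e-01] F [ 0.41  0.2  -2.77] w 0.0235 q [0.09 0.12 1.6  0.   1.41 1.54]
```

View pics/side6c.png

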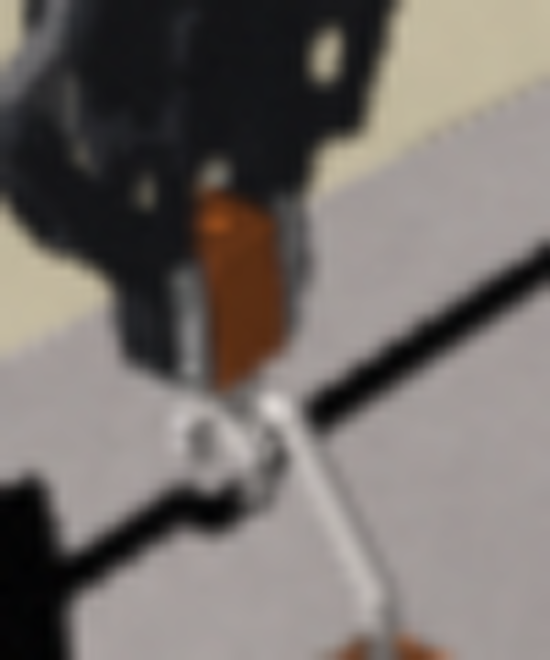

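```bash
python3 -m handwheel '{"travel":[[0,0,0.002],[0,0,0.004],[0,0,0.006],[0,0,0.008],[0,0,0.01],[0,0,0.01],[0,0,0.01],[0,0,0.01]],"delta_rot":[[0,0,0],[0,0,0],[0,0,0],[0,0,0],[0,0,0],[0,0,0],[0,0,0],[0,0,0]],"claw":[-1,-1,-1,-1,-1,-1,-1,-1]}' 60; python3 - <<'E'
from h import *
s=st()
g,R=toyframe(s,-.02);h=R.apply([0,0,-.042])+g;print("hook",h)
E
```

```text
clock: 7.02
eef_pos: [0.5923, 0.1636, 0.2725]
tool_rot: [-3.142, -0.002, 0.112]
ft_force: [-0.1, 0.2, -2.4]
width: 0.0234
t 7.02 pos [0.5923 0.1636 0.2725] rpy [-3.1416e+00 -2.2000e-03  1.1150e-01] F [-0.06  0.22 -2.37] w 0.0234 q [0.09 0.13 1.61 0.   1.4  1.54]
hook [0.59316271 0.16366423 0.2482152 ]
```

```bash
python3 -m handwheel '{"travel":[[0,0,0.001],[0,0,0.002],[0,0,0.003],[0,0,0.003]],"delta_rot":[[0,0,0],[0,0,0],[0,0,0],[0,0,0]],"claw":[-1,-1,-1,-1]}'; python3 -m handwheel '{"travel":[[0,0,0.001],[0,0,0.002],[0,0,0.002],[0,0,0.002]],"delta_rot":[[0,0,0],[0,0,0],[0,0,0],[0,0,0]],"claw":[-1,-1,-1,-1]}'
```

```text
clock: 7.35
eef_pos: [0.5921, 0.1635, 0.2691]
tool_rot: [-3.142, -0.002, 0.112]
ft_force: [-0.1, -0.4, -3.7]
width: 0.0236
clock: 7.68
eef_pos: [0.5922, 0.1635, 0.2673]
tool_rot: [3.142, -0.002, 0.112]
ft_force: [-1.1, -0.3, -1.9]
width: 0.0235
```

```bash
python3 -m handwheel '{"travel":[[0,0,0.0005],[0,0,0.001],[0,0,0.0015],[0,0,0.0015]],"delta_rot":[[0,0,0],[0,0,0],[0,0,0],[0,0,0]],"claw":[-1,-1,-1,-1]}'; python3 -m handwheel '{"travel":[[0,0,0.0005],[0,0,0.001],[0,0,0.001]],"delta_rot":[[0,0,0],[0,0,0],[0,0,0]],"claw":[-1,-1,-1]}'; python3 -m handwheel '{"travel":[[0,0,0.0005],[0,0,0.001],[0,0,0.001]],"delta_rot":[[0,0,0],[0,0,0],[0,0,0]],"claw":[-1,-1,-1]}'
```

```text
clock: 8.02
eef_pos: [0.5922, 0.1636, 0.2658]
tool_rot: [-3.142, -0.002, 0.112]
ft_force: [0.1, 0.7, -2.0]
width: 0.0233
clock: 8.27
eef_pos: [0.5922, 0.1636, 0.2647]
tool_rot: [-3.142, -0.002, 0.112]
ft_force: [0.2, -0.2, -2.3]
width: 0.0233
clock: 8.52
eef_pos: [0.5922, 0.1636, 0.2638]
tool_rot: [3.142, -0.002, 0.112]
ft_force: [0.7, 0.4, -2.8]
width: 0.0235
```

```bash
python3 -m handwheel '{"travel":[[0,0,0.0005],[0,0,0.001],[0,0,0.001]],"delta_rot":[[0,0,0],[0,0,0],[0,0,0]],"claw":[-1,-1,-1]}'; python3 -m handwheel '{"travel":[[0,0,0.0005],[0,0,0.001],[0,0,0.001]],"delta_rot":[[0,0,0],[0,0,0],[0,0,0]],"claw":[-1,-1,-1]}'
```

```text
clock: 8.77
eef_pos: [0.5922, 0.1636, 0.2628]
tool_rot: [-3.142, -0.002, 0.112]
ft_force: [0.5, 1.0, -2.3]
width: 0.0232
clock: 9.02
eef_pos: [0.5922, 0.1636, 0.2618]
tool_rot: [-3.142, -0.002, 0.112]
ft_force: [0.1, -0.3, -3.6]
width: 0.023
```

```bash
python3 -m handwheel '{"travel":[[0,0,0.0005],[0,0,0.0005],[0,0,0.0005]],"delta_rot":[[0,0,0],[0,0,0],[0,0,0]],"claw":[-1,-1,-1]}'; python3 - <<'E'
from h import *
s=st()
g,R=toyframe(s,-.02);h=R.apply([0,0,-.042])+g;print("hook",h)
shot("side","side7");
crop("pics/side7_raw.png","side7c",(240,150,290,210),11)
st()
E
```

```text
clock: 9.27
eef_pos: [0.5922, 0.1636, 0.2614]
tool_rot: [3.142, -0.002, 0.112]
ft_force: [0.8, -0.1, -2.9]
width: 0.0235
t 9.27 pos [0.5922 0.1636 0.2614] rpy [ 3.1416e+00 -1.9000e-03  1.1160e-01] F [ 0.83 -0.15 -2.93] w 0.0235 q [0.09 0.14 1.62 0.   1.38 1.54]
hook [0.59310234 0.16365215 0.23709133]
t 9.32 pos [0.5922 0.1636 0.2614] rpy [-3.1416e+00 -2.0000e-03  1.1150e-01] F [-0.37 -1.2  -2.62] w 0.0236 q [0.09 0.14 1.62 0.   1.38 1.54]
```

View pics/side7c.png

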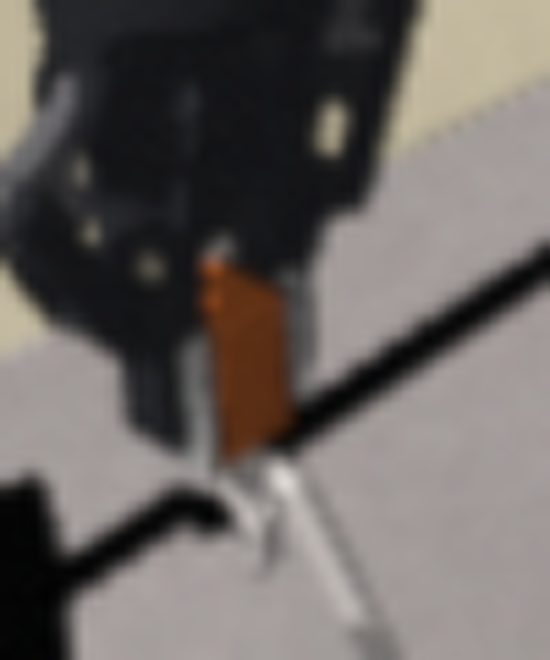

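The side crop shows the fork over the wire in the dip, at about (262,198), with the near lip in front of the wire. There is no clear contact force yet, so I continue in half-millimetre steps.

```bash
python3 -m handwheel '{"travel":[[0,0,0.0005],[0,0,0.0005],[0,0,0.0005]],"delta_rot":[[0,0,0],[0,0,0],[0,0,0]],"claw":[-1,-1,-1]}'; python3 -m handwheel '{"travel":[[0,0,0.0005],[0,0,0.0005],[0,0,0.0005]],"delta_rot":[[0,0,0],[0,0,0],[0,0,0]],"claw":[-1,-1,-1]}';  python3 -m handwheel '{"travel":[[0,0,0.0005],[0,0,0.0005],[0,0,0.0005]],"delta_rot":[[0,0,0],[0,0,0],[0,0,0]],"claw":[-1,-1,-1]}'
```

```text
clock: 9.57
eef_pos: [0.5923, 0.1636, 0.261]
tool_rot: [-3.142, -0.002, 0.112]
ft_force: [-0.4, 0.7, -2.7]
width: 0.0235
clock: 9.82
eef_pos: [0.5925, 0.1636, 0.2607]
tool_rot: [3.142, -0.003, 0.111]
ft_force: [1.4, -0.3, -2.0]
width: 0.0232
clock: 10.07
eef_pos: [0.5926, 0.1636, 0.2604]
tool_rot: [3.142, -0.003, 0.112]
ft_force: [1.8, -0.5, -0.0]
width: 0.0234
```

Contact: Fz has risen by about 2.7 N with Fx at +1.8 N. The wire is bearing on one flank of the V, so I'll ease over in +x.

```bash
python3 -m handwheel '{"travel":[[0.0005,0,0],[0.0005,0,0],[0.0005,0,0]],"delta_rot":[[0,0,0],[0,0,0],[0,0,0]],"claw":[-1,-1,-1]}'; python3 -m handwheel '{"travel":[[0,0,0.0005],[0,0,0.0005],[0,0,0.0005]],"delta_rot":[[0,0,0],[0,0,0],[0,0,0]],"claw":[-1,-1,-1]}';  python3 -m handwheel '{"travel":[[0.0003,0,0],[0.0003,0,0],[0.0003,0,0]],"delta_rot":[[0,0,0],[0,0,0],[0,0,0]],"claw":[-1,-1,-1]}'
```

```text
clock: 10.32
eef_pos: [0.5929, 0.1636, 0.2601]
tool_rot: [-3.142, -0.002, 0.112]
ft_force: [1.4, 0.9, -0.1]
width: 0.0233
clock: 10.57
eef_pos: [0.593, 0.1637, 0.2599]
tool_rot: [-3.142, -0.003, 0.112]
ft_force: [0.8, 0.7, 1.4]
width: 0.0234
clock: 10.82
eef_pos: [0.5931, 0.1637, 0.2598]
tool_rot: [3.142, -0.002, 0.112]
ft_force: [0.3, -1.1, 2.9]
width: 0.0235
```

Seated: the hook is about 9 mm below the straight axis, with roughly 6 N on the dip and no sideways force. Now I lean it about the hook point (tool +y), easing the pressure slightly.

```bash
python3 -m handwheel '{"travel":[[0,0,-0.0003],[-0.0006,0,-0.0003],[-0.0012,0,-0.0002],[-0.0018,0,-0.0002],[-0.0024,0,-0.0001],[-0.003,0,0],[-0.0036,0,0.0001],[-0.0036,0,0.0001]],"delta_rot":[[0,0,0],[0,0.025,0],[0,0.05,0],[0,0.075,0],[0,0.1,0],[0,0.125,0],[0,0.15,0],[0,0.15,0]],"claw":[-1,-1,-1,-1,-1,-1,-1,-1]}'; python3 - <<'E'
from h import *
s=st()
g,R=toyframe(s,-.02);h=R.apply([0,0,-.042])+g;print("hook",h)
E
```

```text
clock: 11.48
eef_pos: [0.5894, 0.1632, 0.2595]
tool_rot: [3.141, -0.154, 0.112]
ft_force: [1.5, -0.1, 0.0]
width: 0.0236
t 11.48 pos [0.5894 0.1632 0.2595] rpy [ 3.1414 -0.1539  0.1116] F [ 1.52 -0.06  0.05] w 0.0236 q [0.08 0.05 1.73 0.   1.21 1.54]
hook [0.59390315 0.16373278 0.23557816]
```

```bash
python3 -m handwheel '{"travel":[[-0.0006,0,0],[-0.0012,0,0.0001],[-0.0018,0,0.0001],[-0.0024,0,0.0002],[-0.003,0,0.0003],[-0.0036,0,0.0004],[-0.0036,0,0.0004]],"delta_rot":[[0,0.025,0],[0,0.05,0],[0,0.075,0],[0,0.1,0],[0,0.125,0],[0,0.15,0],[0,0.15,0]],"claw":[-1,-1,-1,-1,-1,-1,-1]}'; python3 - <<'E'
from h import *
s=st()
g,R=toyframe(s,-.02);h=R.apply([0,0,-.042])+g;print("hook",h)
E
```

```text
clock: 12.07
eef_pos: [0.586, 0.1628, 0.2585]
tool_rot: [3.141, -0.303, 0.112]
ft_force: [2.1, 1.2, 1.8]
width: 0.0235
t 12.07 pos [0.586  0.1628 0.2585] rpy [ 3.1414 -0.3031  0.1116] F [2.09 1.19 1.82] w 0.0235 q [ 0.08 -0.04  1.84  0.01  1.04  1.54]
hook [0.59397292 0.16373473 0.23560268]
```

```bash
python3 -m handwheel '{"travel":[[-0.0006,0,0],[-0.0012,0,0],[-0.0017,0,0.0001],[-0.0023,0,0.0001],[-0.0028,0,0.0002],[-0.0028,0,0.0002]],"delta_rot":[[0,0.025,0],[0,0.05,0],[0,0.075,0],[0,0.1,0],[0,0.127,0],[0,0.127,0]],"claw":[-1,-1,-1,-1,-1,-1]}'; python3 - <<'E'
from h import *
s=st()
g,R=toyframe(s,-.02);h=R.apply([0,0,-.042])+g;print("hook",h)
shot("side","side8")
crop("pics/side8_raw.png","side8c",(230,130,310,230),7,proj("side",toymodel(g,R)))
st()
E
```

```text
clock: 12.57
eef_pos: [0.5833, 0.1625, 0.2574]
tool_rot: [3.141, -0.429, 0.112]
ft_force: [2.1, 0.6, 1.5]
width: 0.0236
t 12.57 pos [0.5833 0.1625 0.2574] rpy [ 3.1415 -0.4291  0.1116] F [2.13 0.64 1.49] w 0.0236 q [ 0.08 -0.11  1.93  0.02  0.9   1.53]
hook [0.59408912 0.16374316 0.23564649]
t 12.62 pos [0.5833 0.1625 0.2574] rpy [ 3.1415 -0.428   0.1115] F [ 0.71 -0.02  2.07] w 0.0234 q [ 0.08 -0.11  1.93  0.02  0.9   1.53]
```

View pics/side8c.png

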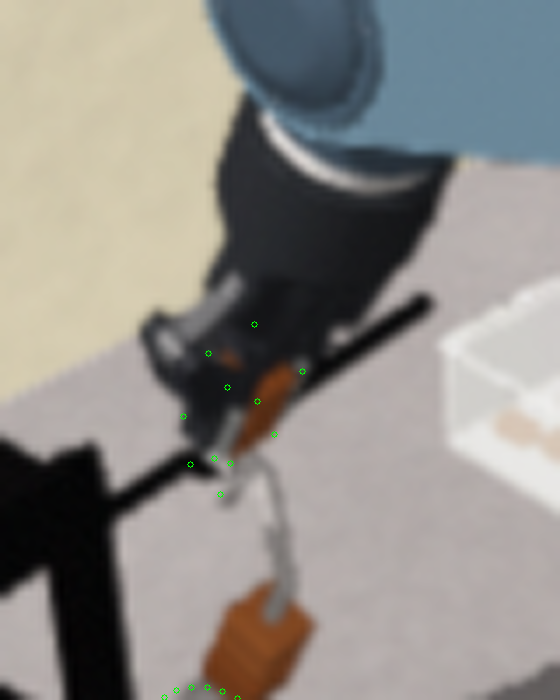

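The toy is leaned about 0.45 rad, with the hook still in the dip at (262,196). Next I relieve the pressing force and drop the grip to the minimum so it can settle to its own balance.

```bash
python3 -m handwheel '{"travel":[[0,0,-0.0002],[0,0,-0.0003],[0,0,-0.0003],[0,0,-0.0003],[0,0,-0.0003],[0,0,-0.0003]],"delta_rot":[[0,0,0],[0,0,0],[0,0,0],[0,0,0],[0,0,0],[0,0,0]],"claw":[-1,-1,-1,-1,-1,-1]}' 20;python3 -m handwheel '{"travel":[[0,0,0],[0,0,0],[0,0,0]],"delta_rot":[[0,0,0],[0,0,0],[0,0,0]],"claw":[-1,-1,-1]}' 20; python3 - <<'E'
from h import *
st()
print(robot.sense()["torque"])
E
```

```text
clock: 13.12
eef_pos: [0.5833, 0.1625, 0.2574]
tool_rot: [-3.142, -0.429, 0.111]
ft_force: [1.0, -0.3, 0.5]
width: 0.0232
clock: 13.37
eef_pos: [0.5833, 0.1625, 0.2575]
tool_rot: [3.142, -0.429, 0.111]
ft_force: [2.5, -0.4, 0.1]
width: 0.0234
t 13.37 pos [0.5833 0.1625 0.2575] rpy [ 3.1416 -0.429   0.1115] F [ 2.53 -0.42  0.11] w 0.0234 q [ 0.08 -0.11  1.93  0.02  0.9   1.53]
[-0.10536461 -0.19095722 -0.02987522]
```

```bash
python3 -m handwheel '{"travel":[[0.0003,0,0.0001],[0.0003,0,0.0001],[0.0003,0,0.0001],[0.0003,0,0.0001]],"delta_rot":[[0,0,0],[0,0,0],[0,0,0],[0,0,0]],"claw":[-0.7,-0.6,-0.55,-0.5]}' 20; python3 - <<'E'
from h import *
st()
print(robot.sense()["torque"])
E
```

```text
clock: 13.7
eef_pos: [0.5834, 0.1625, 0.2575]
tool_rot: [3.141, -0.428, 0.112]
ft_force: [0.0, -0.2, 0.2]
width: 0.0226
t 13.70 pos [0.5834 0.1625 0.2575] rpy [ 3.1415 -0.4284  0.1116] F [ 0.04 -0.16  0.15] w 0.0226 q [ 0.08 -0.11  1.93  0.02  0.9   1.53]
[-0.18423126  0.12503605 -0.06632062]
```

```bash
python3 -m handwheel '{"travel":[[0,0,0],[0,0,0],[0,0,0],[0,0,0],[0,0,0],[0,0,0],[0,0,0],[0,0,0]],"delta_rot":[[0,0,0],[0,0,0],[0,0,0],[0,0,0],[0,0,0],[0,0,0],[0,0,0],[0,0,0]],"claw":[-0.49,-0.48,-0.47,-0.46,-0.45,-0.445,-0.44,-0.435]}' 20; python3 - <<'E'
from h import *
st()
print(robot.sense()["torque"])
shot("side","side9",(230,130,310,240),6)
E
```

```text
clock: 14.37
eef_pos: [0.5835, 0.1627, 0.2576]
tool_rot: [-3.141, -0.429, 0.111]
ft_force: [-0.7, -0.3, -0.2]
width: 0.0238
t 14.37 pos [0.5835 0.1627 0.2576] rpy [-3.1412 -0.4289  0.1114] F [-0.68 -0.31 -0.18] w 0.0238 q [ 0.08 -0.11  1.93  0.02  0.9   1.53]
[-0.09598968  0.25450694  0.00371733]
```

View pics/side9.png

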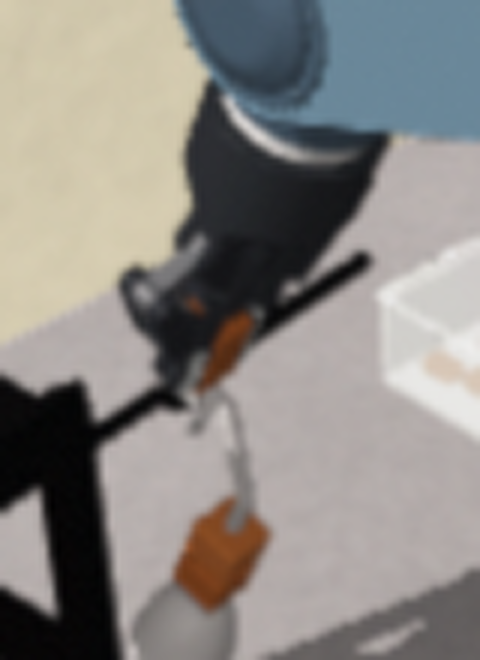

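```bash
python3 -m handwheel '{"travel":[[0,0,0],[0,0,0],[0,0,0],[0,0,0],[0,0,0],[0,0,0],[0,0,0],[0,0,0]],"delta_rot":[[0,0,0],[0,0,0],[0,0,0],[0,0,0],[0,0,0],[0,0,0],[0,0,0],[0,0,0]],"claw":[-0.43,-0.425,-0.42,-0.41,-0.4,-0.39,-0.38,-0.37]}' 20; python3 -m handwheel '{"travel":[[0,0,0],[0,0,0],[0,0,0],[0,0,0],[0,0,0],[0,0,0],[0,0,0],[0,0,0]],"delta_rot":[[0,0,0],[0,0,0],[0,0,0],[0,0,0],[0,0,0],[0,0,0],[0,0,0],[0,0,0]],"claw":[-0.36,-0.35,-0.34,-0.33,-0.32,-0.31,-0.3,-0.29]}' 20; python3 - <<'E'
from h import *
s=st()
g,R=toyframe(s,-.02)
shot("side","side10",(230,130,310,240),6)
E
```

```text
clock: 15.08
eef_pos: [0.5836, 0.1626, 0.2576]
tool_rot: [3.142, -0.429, 0.112]
ft_force: [0.5, 0.1, -1.0]
width: 0.0266
clock: 15.75
eef_pos: [0.5836, 0.1626, 0.2576]
tool_rot: [3.142, -0.429, 0.112]
ft_force: [0.4, -0.3, -0.1]
width: 0.0303
t 15.75 pos [0.5836 0.1626 0.2576] rpy [ 3.1416 -0.429   0.1116] F [ 0.4  -0.34 -0.06] w 0.0303 q [ 0.08 -0.11  1.93  0.02  0.9   1.53]
```

View pics/side10.png

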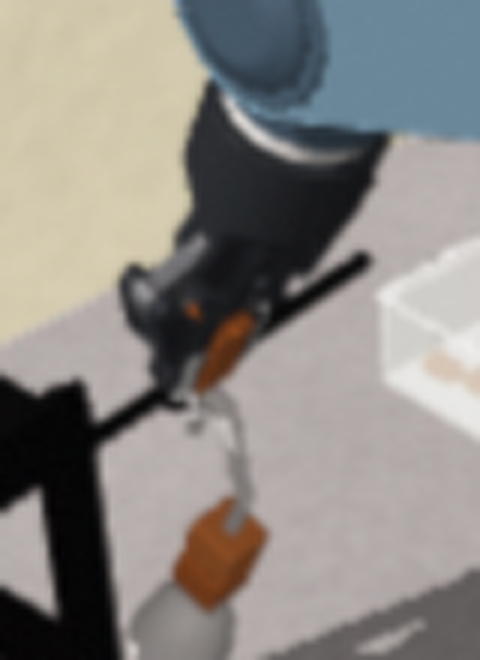

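```bash
python3 -m handwheel '{"travel":[[0,0,0],[0,0,0],[0,0,0],[0,0,0],[0,0,0],[0,0,0],[0,0,0],[0,0,0]],"delta_rot":[[0,0,0],[0,0,0],[0,0,0],[0,0,0],[0,0,0],[0,0,0],[0,0,0],[0,0,0]],"claw":[-0.27,-0.25,-0.22,-0.18,-0.12,-0.05,0.05,0.15]}' 20; python3 -m handwheel '{"travel":[[0,0,0],[0,0,0],[0,0,0],[0,0,0],[0,0,0],[0,0,0]],"delta_rot":[[0,0,0],[0,0,0],[0,0,0],[0,0,0],[0,0,0],[0,0,0]],"claw":[0.25,0.35,0.4,0.4,0.4,0.4]}' 20; python3 - <<'E'
from h import *
s=st()
shot("side","side11",(230,130,310,240),6)
shot("top","top11",(200,130,320,220),6)
E
```

```text
clock: 16.47
eef_pos: [0.5836, 0.1626, 0.2577]
tool_rot: [3.142, -0.429, 0.112]
ft_force: [0.2, -0.5, 0.1]
width: 0.0487
clock: 16.97
eef_pos: [0.5836, 0.1626, 0.2577]
tool_rot: [-3.142, -0.429, 0.112]
ft_force: [0.6, -0.5, 0.0]
width: 0.0598
t 16.97 pos [0.5836 0.1626 0.2577] rpy [-3.1415 -0.429   0.1115] F [ 0.59 -0.5   0.02] w 0.0598 q [ 0.08 -0.11  1.93  0.02  0.9   1.53]
```

View pics/side11.png

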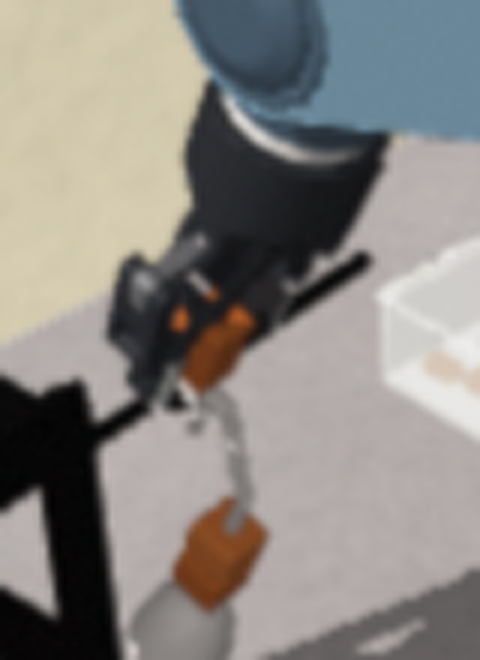

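View pics/top11.png

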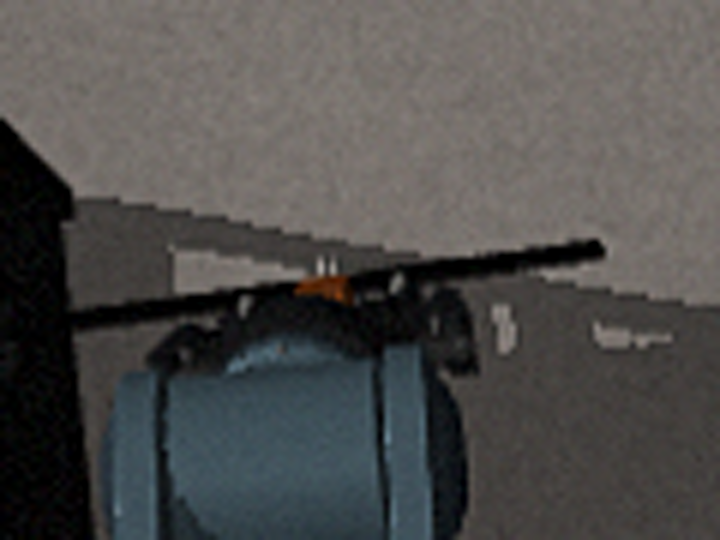

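The toy hangs unchanged and untouched, with block (266,187) and bell (261,235). The fingers are 60 mm open and clear on both sides. I back straight out along the tool axis.

```bash
python3 -m handwheel '{"travel":[[0,0,-0.002],[0,0,-0.006],[0,0,-0.013],[0,0,-0.022],[0,0,-0.034],[0,0,-0.048],[0,0,-0.064],[0,0,-0.08]],"delta_rot":[[0,0,0],[0,0,0],[0,0,0],[0,0,0],[0,0,0],[0,0,0],[0,0,0],[0,0,0]],"claw":[0.4,0.4,0.4,0.4,0.4,0.4,0.4,0.4]}' 20; python3 -m handwheel '{"travel":[[0,0,-0.015],[0,0,-0.03],[0,0,-0.04],[0,0,-0.04],[0,0,-0.04],[0,0,-0.04],[0,0,-0.04]],"delta_rot":[[0,0,0],[0,0,0],[0,0,0],[0,0,0],[0,0,0],[0,0,0],[0,0,0]],"claw":[0.4,0.4,0.4,0.4,0.4,0.4,0.4]}' 20; python3 - <<'E'
from h import *
s=st()
# expected hanging pose: hook in dip, yaw .1115, lean -.45
R=Ro.from_euler("z",.1115)*Ro.from_euler("y",-.45)
hk=np.array([.5932,.1637,.236]); g=hk-R.apply([0,0,-.042])
M=toymodel(g,R)
shot("side","side12");shot("side","side13");shot("top","top12")
crop("pics/side12_raw.png","side12c",(230,130,310,240),6,proj("side",M))
crop("pics/top12_raw.png","top12c",(220,140,300,220),8,proj("top",M))
a=cv2.imread("pics/side12_raw.png").astype(int);b=cv2.imread("pics/side13_raw.png").astype(int)
print("moved px",(abs(a-b).max(2)>40)[130:240,230:310].sum())
E
```

```text
clock: 17.73
eef_pos: [0.55, 0.1589, 0.3324]
tool_rot: [3.142, -0.43, 0.112]
ft_force: [0.7, 0.3, -0.4]
width: 0.0598
clock: 18.32
eef_pos: [0.5337, 0.157, 0.3654]
tool_rot: [-3.141, -0.427, 0.111]
ft_force: [-0.5, 0.7, 0.2]
width: 0.0598
t 18.32 pos [0.5337 0.157  0.3654] rpy [-3.1415 -0.4268  0.1114] F [-0.54  0.75  0.2 ] w 0.0598 q [ 0.08 -0.31  1.9   0.02  1.13  1.53]
moved px 0
```

View pics/side12c.png

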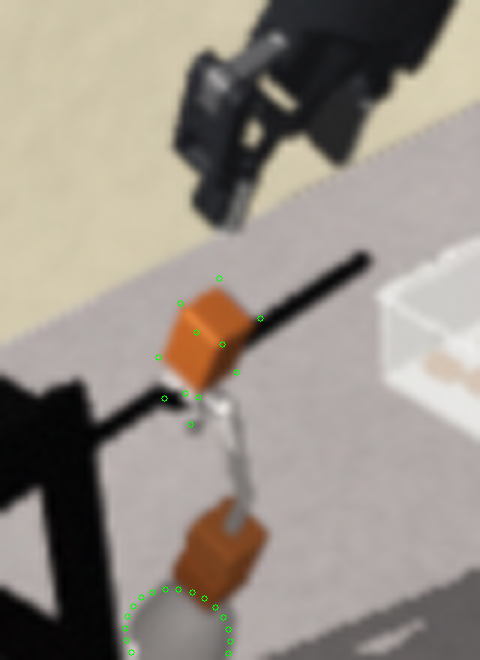

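View pics/top12c.png

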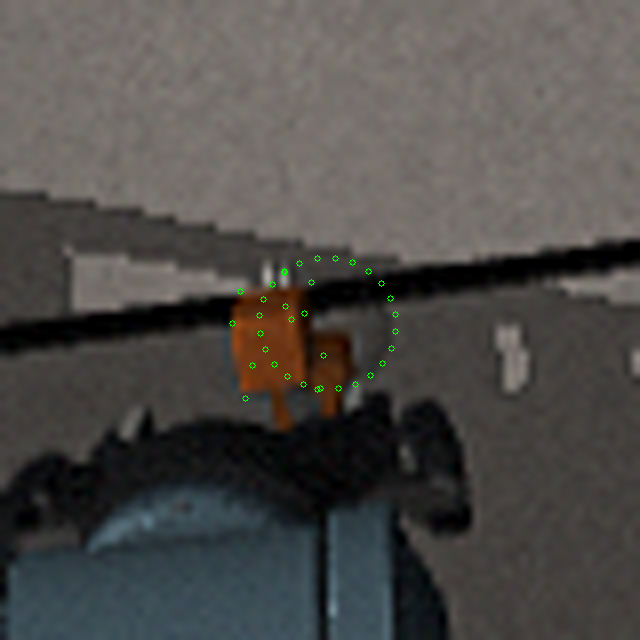

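View pics/side12.png

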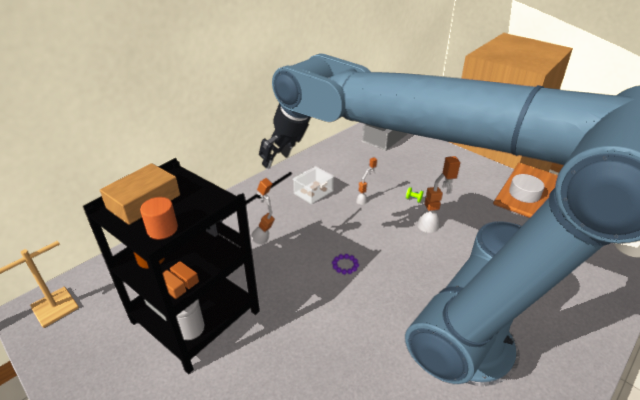

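```bash
python3 -m handwheel '{"travel":[[0,0,0],[0,0,0],[0,0,0],[0,0,0],[0,0,0],[0,0,0],[0,0,0],[0,0,0]],"delta_rot":[[0,0,0],[0,0,0],[0,0,0],[0,0,0],[0,0,0],[0,0,0],[0,0,0],[0,0,0]],"claw":[0.4,0.4,0.4,0.4,0.4,0.4,0.4,0.4]}' 20; python3 - <<'E'
from h import *
shot("side","side14")
a=cv2.imread("pics/side12_raw.png").astype(int);b=cv2.imread("pics/side14_raw.png").astype(int)
print("moved px",(abs(a-b).max(2)>40)[130:260,230:310].sum(), "rest",(abs(cv2.imread("pics/side4_raw.png").astype(int)-b).max(2)>40)[160:280,300:430].sum())
print(robot.sign_off())
E
```

```text
clock: 19.13
eef_pos: [0.534, 0.157, 0.3668]
tool_rot: [-3.142, -0.429, 0.112]
ft_force: [-0.1, 1.2, -0.5]
width: 0.0598
moved px 35 rest 1742
the job is handed in; nothing more can be done
None
```

The middle-sized bell toy hangs by its hook in the dip of the wire arm, and I handed the job in at about 19 s of the 72 s. No verdict was reported.

**What I did:**
- I gripped the toy by its cedar block and carried it over the wire.
- I lowered it in half-millimetre steps at the end, until it bore on the dip about 9 mm below the straight axis. That took about 6 N by the wrist sensor.
- I leaned it about 0.45 rad around the hook, took off the extra pressing force, let go slowly and backed out along the tool axis.

**Last checks:**
- **Hanging pose:** in the side view the hook and bell matched the expected pose to about 1–2 px. The drawn grip block sat about 2.5 px above the real one. That block looked smaller than its stated size in the earlier views too, so I took it as a model difference.
- **Stillness:** two side pictures 0.05 s apart showed no change around the toy. A comparison about 0.8 s later showed 35 changed pixels. That area also held the gripper, which was still settling by about 1 mm, and I did not look into it further before handing in.
- **Other toys and treat box:** a pixel comparison of their area with an earlier picture showed 1742 changed pixels. It was inconclusive because the arm, its shadow and the toy had moved there. By eye the treat box, bead ring, foot toy and the other two bells were where they started.

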